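Issue power modules from the tilt bin through the kit hopper

TASK

Make up a kit: first push the hopper's red-handled slide gate fully home, then tilt the blue bin forward to its stop and lay every black power module from it (two or three) in the hopper well on the shut gate. Swing the emptied bin back home and draw the gate out to its end stop, so that the whole kit drops into the catch tray below; finish with the gate pushed fully home again, and do not disturb the other things on the bench.

Things in the scene. Friction and masses are not known exactly. Their poses are not given: they have to be found in the camera images.
- bin_hinge (a point): middle of the bin's hinge line, 22 mm above the bench, at the foot of the bin's front wall. The grey rack and this frame never move in a run: x points level from the bin's front to its back, y along the hinge, z up. Rack: 262 mm wide in y, from 20 mm before the hinge to 165 mm behind it. Over the back of the bin lies a fixed pale hood, from x = 110 mm to 165 mm, 143 to 147 mm above the hinge, which keeps a gripper from the modules while the bin is home
- bin_bar (a point): centre of the bin's grab bar: a round steel bar of 12 mm diameter, 110 mm long along the hinge line, 98 mm above the hinge when the bin is home and 2 mm behind it; it stands 34 mm clear above the 64 mm high front wall, on two posts 90 mm apart. It turns with the bin about the hinge, so that it comes forward and down as the bin tilts. Axes as bin_floor
- bin_floor (a point): point on the bin's floor, 100 mm behind the hinge, mid-width; turns with the bin. x along the floor to the back, y along the hinge, z floor normal. Blue bin, inside 232 wide, 142 mm deep; floor 4 mm above the hinge; side and back walls 36 mm; a 12 mm rib across, 55 mm behind the hinge; behind it 8 mm high kerbs at y = -92, -34, 34, 92 mm make three lanes, a module lengthwise in each
- tilt_bin (a joint): tilt of the bin in rad: 0 home (upright), grows as its top comes forward, towards the front; stop at 0.62. A stiff, counterbalanced friction hinge (0.8 N m): it stays where it is left; about 5 to 12 N at the bar move it
- hopper: fixed kit hopper; origin on the bench under its centre, z up; the gate is drawn out towards its +y. Open well, inside 186 mm in x by 102 mm in y, aluminium walls 5 mm thick whose rim is 146 mm above the bench, over a grey catch tray (inside 184 by 122 mm, walls 34 mm high) that stands on the bench
- hopper_well (a point): centre of the well at the level of the gate's top face (90 mm above the bench; gate 4 mm thick); axes as the hopper
- gate (a joint): how far the gate is drawn out, m: 0 fully home (well floor closed), end stop at 0.106 (well open below). Sliding friction about 2.5 N; stays where it is left
- gate_grip (a point): centre of the gate's red grip: a bar 72 mm long in the hopper's x, 12 mm thick in y, 18 mm high, carried on two posts so that its top is 45 mm above the gate's top face; with the gate home it is 103 mm from the hopper's centre in +y, 47 mm from the outside of the wall. Pinch it from above across its 12 mm
- module_a_mid (a point): centre of black power module A (one of three alike; absent in some starts): a block 26 mm wide (x), 66 mm long (y), 22 mm high (z), with an 8 mm plug more at its +y end; about 60 g. Pinch it across the 26 mm. It starts at the back of the bin
- module_b_mid (a point): centre of black power module B (one of three alike; absent in some starts): a block 26 mm wide (x), 66 mm long (y), 22 mm high (z), with an 8 mm plug more at its +y end; about 60 g. Pinch it across the 26 mm. It starts at the back of the bin
- module_c_mid (a point): centre of black power module C (one of three alike; absent in some starts): a block 26 mm wide (x), 66 mm long (y), 22 mm high (z), with an 8 mm plug more at its +y end; about 60 g. Pinch it across the 26 mm. It starts at the back of the bin
- tape_ring: bystander, leave alone: green tape roll, 72 mm across, 24 mm high; origin under its centre
- probe_box: bystander, leave alone: white USB debug probe, 52x92x25 mm; origin under its centre
- spool: bystander, leave alone: white solder spool, 54 mm across, 47 mm high; origin under its centre
- driver: bystander, leave alone: red screwdriver, 18x153x18 mm; origin under its centre
- fans: bystander, leave alone: two fans in one frame, 21x84x42 mm; origin under its centre
There are look-alikes about, which are no part of the job. What is shaped like the part that bears module_b_mid but yellow is not meant.

How it is judged:
On the way, in this order (a step that is already met when the one before it is completed fails the run):
1. the gate is pushed fully home (value of joint gate below 0.004 m), for 0.2 s.
2. the bin is tilted forward to its stop (value of joint tilt_bin above 0.57 rad), for 0.2 s.
3. all modules lie in the hopper well on the shut gate, let go (value of joint gate below 0.006 m and x of module_a_mid in the frame of hopper between -0.093 and 0.093 m and y of module_a_mid in the frame of hopper between -0.051 and 0.051 m and z of module_a_mid in the frame of hopper between 0.094 and 0.146 m and linear speed of each of module_a, module_b, module_c below 0.03 m/s and contact force between the fingers and module_a below 0.05 N and x of module_b_mid in the frame of hopper between -0.093 and 0.093 m and y of module_b_mid in the frame of hopper between -0.051 and 0.051 m and z of module_b_mid in the frame of hopper between 0.094 and 0.146 m and contact force between the fingers and module_b below 0.05 N and x of module_c_mid in the frame of hopper between -0.093 and 0.093 m and y of module_c_mid in the frame of hopper between -0.051 and 0.051 m and z of module_c_mid in the frame of hopper between 0.094 and 0.146 m and contact force between the fingers and module_c below 0.05 N), for 0.2 s.
4. the emptied bin is back home (value of joint tilt_bin below 0.05 rad), for 0.2 s.
5. the gate is drawn out to its end stop (value of joint gate above 0.101 m), for 0.2 s.
At the end, for the whole second after the job is handed in: Bin home (within 0.05 rad), gate pushed home again (within 6 mm), every module that is present lying at rest in the catch tray under the hopper (value of joint tilt_bin below 0.05 rad and value of joint gate below 0.006 m and x of module_a_mid in the frame of hopper between -0.096 and 0.096 m and y of module_a_mid in the frame of hopper between -0.065 and 0.065 m and z of each of module_a_mid, module_b_mid, module_c_mid in the frame of hopper below 0.08 m and linear speed of each of module_a, module_b, module_c below 0.03 m/s and x of module_b_mid in the frame of hopper between -0.096 and 0.096 m and y of module_b_mid in the frame of hopper between -0.065 and 0.065 m and x of module_c_mid in the frame of hopper between -0.096 and 0.096 m and y of module_c_mid in the frame of hopper between -0.065 and 0.065 m); the robot touches nothing.
It fails at once if the tape roll is moved more than 4 cm (distance of tape_ring from where it was at the start of the episode above 0.04 m).
It fails at once if the white debug probe is moved more than 4 cm (distance of probe_box from where it was at the start of the episode above 0.04 m).
It fails at once if the solder spool is moved more than 4 cm (distance of spool from where it was at the start of the episode above 0.04 m).
It fails at once if the screwdriver is moved more than 4 cm (distance of driver from where it was at the start of the episode above 0.04 m).
It fails at once if the fan pair is moved more than 4 cm (distance of fans from where it was at the start of the episode above 0.04 m).
Of module_a, module_b, module_c only 2 to 3 are there at a start; the rules pass over those that are not, and their reading is None.
At some moment in a run one of module_a, module_b, module_c may be knocked a few centimetres aside while the robot is not near it.
Once in a run the grip may slacken for a moment while it holds something.
It also fails if it takes over 208 s, if anything falls off the work surface, if the arm or the gripper's body presses on something with over 40 N, if the wrist force passes 120 N, or if a joint passes its speed limit or range.

ROBOT

A 6-joint arm with a two-finger parallel gripper is mounted at the origin on a cart in front of the work surface, level with it; the furniture and walls round the work are solid. World frame = base frame: x ahead of the robot, y to its left, z up, the work surface at z = 0. Lengths are in m, angles in rad, forces in N, time in s.
With the tool pointing down it reaches from about 0.325 to 1 m from the base axis. Payload 5.1 kg.
Tool frame: the origin (TCP) lies between the finger pads; the fingertips stand 22 mm ahead of it and the grasp point (between the pads) lies 3 mm ahead of it; z points along the fingers, y is the line along which they close (so a half turn about z gives the same grasp; the last joint's range is limited). The gripper opens to 85 mm and grips with 20 to 120 N. Pads are 22 mm wide; open, the fingers measure 114 mm over their backs; the gripper's body (76 mm by 85 mm) begins 54 mm behind the grasp point. The pads swing forward as they close: fully open they stand 13 mm farther back than shut.
Start: joints at [-0.083, 0.124, 1.65, -0, 1.367, -0.083], TCP at [0.65, -0, 0.253] pointing down, gripper open.
Joint ranges: [-2.61, 2.61], [-1.02, 2.33], [0.03, 2.71], [-1.35, 4.49], [0.32, 2.68], [-2.91, 2.91]. Speed limits (rad/s): [2.57, 2.57, 3.14, 3.14, 3.14, 3.14].

INTERFACE

Orientations are given as a 3x3 rotation matrix whose columns are the frame's x, y, z axes.
In Python, from station import bot gives the robot as it stands. The module is installed in compiled form; this text tells all that it offers.
- The arm moves only by the tool send_rows, never from a script. Its argument "commands" is a list of rows, each an object of numbers: "x", "y", "z": the shift along the tool's x, y, z in mm; "yaw": the turn about the tool's z in degrees; "grip": the closure, from 0 (fully open) to 1 (shut). In form: [{"x": .., "y": .., "z": .., "yaw": .., "grip": ..}, ...]. A call has 1 to 20 rows; each row is the pose to reach, as a shift and turn from the pose commanded when the call began, along the tool's axes at that moment; what a row does not reach only later rows make up. A row lasts 1/8 s, in which the tool goes at most 62.5 mm and 10.7 degrees, less where a joint would pass 70% of its speed; a pose out of reach is approached as far as the arm can. A call with a gripper value outside its range is refused whole. The fingers move at their own pace and stop on an object; the grip force is fixed at half the most. Time passes only in rows, so rows that repeat a pose let the fingers close. It gives the time, the measured TCP pose, the force, the opening and the grip force at its end, in the units of the state.
- bot.state(): the state, without advancing time (a new reading comes with each control period).
- bot.read_camera(name): name is "scene" or "side" or "wrist"; returns the picture (400x640x3 uint8, blue, green, red); there is no depth.
- bot.camera_model(name): a dict with "K" (3x3 intrinsics, pixels), "D" ([k1, k2, p1, p2, k3] as OpenCV has them; the pictures are not rectified), "rvec" (rotation vector, rad) and "tvec" (3), from world to camera coordinates, as OpenCV has them; the wrist camera has in their place "hand_eye" (4x4, takes a point from camera to tool coordinates, whose origin is the TCP and whose axes are the flange's). Camera axes: x right, y down, z forward; pixel columns grow to the right and rows downward; lengths in m; the calibration is good to about 2 mm. A picture is of the moment at which its call begins: read the wrist's pose just before it. camera_model takes no time and is no camera call.
- bot.job_done(): hands the job in; it is judged then, once.
Trained networks look in the newest picture that a camera, given by its name, has taken for a name from the list of things; names that differ only in an ending like _2 or _b are one class to them, and where a whole thing is asked for, a point or a joint stands for the part that bears it (a point fixed in the world has none). Each returns a list of dicts, best first, with "confidence" (0 to 1); they miss things now and then, are a little off and sometimes report something else, mostly with a low value. They report only what shows in the picture. A call takes as long as a camera call. They do not tell look-alikes from the thing itself.
- bot.find_in(thing, camera): "at" ([x, y, z] in m, in the coordinates of the camera as it stood for that picture, good to about 4 mm: the middle of the surface that is visible of it).
The state is a dict: "t": time; "qpos": joint angles; "qd": joint speeds; "joint_efforts": joint torques, N m; "ee_pos": TCP position; "tcp_rot": TCP orientation; "contact_force": force on the tool from outside, world axes, zero at the start; "torque": the same for the moment, N m; "width": opening from 0.0 (shut) to 1.0 (fully open); "finger_force": force on a finger pad.
Only numpy, scipy, OpenCV 4.12 (cv2) and the standard library are available. Lean on these libraries where they do the work, as an engineer would, in place of code of your own. Each camera call takes 0.05 s, during which the arm holds its last target. There are 200 camera calls.

## Working session

There is one attempt and no reset: what is moved stays moved. The work goes in short steps, Python scripts to look and compute and a tool call to move; the robot and the scene stay as the last step left them, time stands still between calls to the robot, and variables do not carry over. Pictures are saved under pics/ and viewed, at most 14 in all, crops included, and the job is handed in when it is done.

Besides the shell and the picture viewer there is one more tool, called as name(argument=value, ...), one argument or row to a line, values as JSON. send_rows: Moves the arm, as the interface text tells. Its arguments: {"type":"object","properties":{"commands":{"type":"array"}},"required":["commands"]}

```bash
mkdir -p pics; cat > h.py <<'E'
import cv2,numpy as np
from station import bot
def cw(cam):
    m=bot.camera_model(cam)
    if 'rvec' in m:
        R,_=cv2.Rodrigues(np.array(m['rvec'],float)); t=np.array(m['tvec'],float).ravel()
        return R.T,-R.T@t
    s=bot.state(); H=np.array(m['hand_eye']); R=np.array(s['tcp_rot']); p=np.array(s['ee_pos'])
    return R@H[:3,:3],R@H[:3,3]+p
def find(th,cam):
    R,p=cw(cam); r=bot.find_in(th,cam)
    return [(np.round(R@np.array(d['at'])+p,4).tolist(),round(d['confidence'],2)) for d in r]
def px(P,cam):
    m=bot.camera_model(cam);R,p=cw(cam)
    rv,_=cv2.Rodrigues(R.T)
    return cv2.projectPoints(np.array(P,float).reshape(-1,1,3),rv,-R.T@p,np.array(m['K']),np.array(m['D']))[0].reshape(-1,2)
def ray(uv,cam,z):
    m=bot.camera_model(cam);R,p=cw(cam)
    n=cv2.undistortPoints(np.array(uv,float).reshape(-1,1,2),np.array(m['K']),np.array(m['D'])).reshape(-1,2)
    d=(R@np.c_[n,np.ones(len(n))].T).T
    return p+d*((z-p[2])/d[:,2])[:,None]
def snap(cam,name):
    im=bot.read_camera(cam); cv2.imwrite('pics/'+name+'.png',im); return im
E
python3 - <<'E'
from h import *
a=snap('scene','s0');b=snap('side','d0')
for c in ('scene','side'):
    print(c,cw(c)[1])
    for t in ['bin_bar','bin_floor','hopper','gate_grip','module_a_mid','tape_ring','probe_box','spool','driver','fans','tilt_bin']:
        print(t,find(t,c))
E
```

```text
scene [-0.63294104 -0.72544854  0.80241143]
bin_bar [([0.5641, -0.3038, 0.0469], 0.58), ([0.3926, -0.0991, 0.0178], 0.21)]
bin_floor [([0.5703, -0.3051, 0.0476], 0.81)]
hopper [([0.5438, 0.0413, 0.0891], 0.9)]
gate_grip [([0.5553, 0.1378, 0.0915], 0.56)]
module_a_mid []
tape_ring [([0.3963, -0.1001, 0.0214], 0.61), ([0.5688, -0.3035, 0.0471], 0.18)]
probe_box []
spool [([0.5176, -0.5567, 0.0353], 0.58)]
driver [([0.3499, -0.4642, 0.0125], 0.64)]
fans [([0.7595, 0.0179, 0.0263], 0.51)]
tilt_bin [([0.5699, -0.3047, 0.0463], 0.64), ([0.3922, -0.1017, 0.0177], 0.26)]
side [0.30526007 1.3694215  1.25955376]
bin_bar [([0.5893, -0.2896, 0.0445], 0.84), ([0.6076, -0.3131, 0.0529], 0.2), ([0.3169, 0.3468, 0.0203], 0.19)]
bin_floor [([0.5884, -0.2917, 0.0446], 0.56)]
hopper [([0.5728, 0.0851, 0.0911], 0.63)]
gate_grip [([0.5597, 0.1397, 0.0899], 0.77)]
module_a_mid []
tape_ring [([0.4075, -0.0782, 0.0201], 0.57)]
probe_box [([0.3135, 0.343, 0.018], 0.75)]
spool [([0.5306, -0.5388, 0.0299], 0.51)]
driver [([0.3593, -0.4494, 0.0174], 0.37)]
fans [([0.7657, 0.0636, 0.0402], 0.49)]
tilt_bin [([0.5888, -0.2934, 0.045], 0.8)]
```

View pics/s0.png

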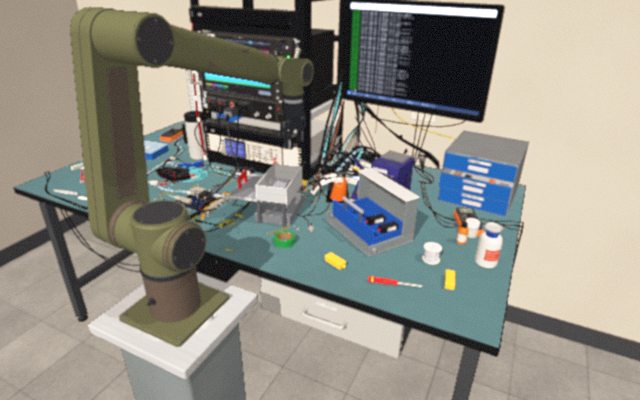

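View pics/d0.png

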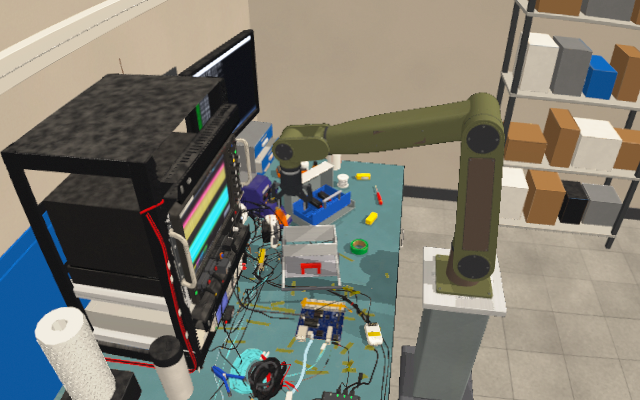

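The scene view shows the hopper at about (278,190), with the red gate grip at (243,178). The blue bin with 2–3 black modules is at (375,218), the tape at (285,239), yellow look-alikes at (335,261) and (450,279), the driver at (393,282) and the spool at (432,252). In the side view the grip is at (311,267). I'll enlarge both.

```bash
python3 - <<'E'
import cv2,numpy as np
a=cv2.imread('pics/s0.png')[155:265,215:425];b=cv2.imread('pics/d0.png')[140:300,230:400]
a=cv2.resize(a,(573,300),interpolation=3);b=cv2.resize(b,(319,300),interpolation=3)
a=cv2.resize(cv2.imread('pics/s0.png')[155:265,215:425],(800,419),interpolation=3)
cv2.imwrite('pics/c0.png',a)
E
```

```text
(no output)
```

View pics/c0.png

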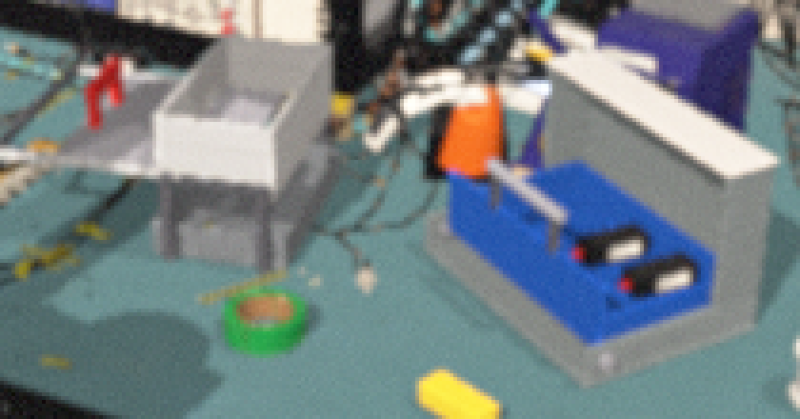

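The crop shows the gate partly drawn out, with its grip at the left of the hopper. Two black modules with red plugs are visible in the bin, in the middle and right lanes, and the left lane looks empty. Next I'll use the wrist camera.

```bash
python3 - <<'E'
from h import *
s=bot.state();print(s['ee_pos'],np.round(s['tcp_rot'],3).tolist(),s['qpos'],s['contact_force'],s['width'],s['t'])
print(bot.camera_model('wrist'))
snap('wrist','w0')
for t in ['bin_bar','hopper','gate_grip','module_a_mid','fans']: print(t,find(t,'wrist'))
E
```

```text
[ 6.49999571e-01 -4.16330253e-05  2.53344531e-01] [[0.0, 1.0, 0.0], [1.0, -0.0, 0.0], [0.0, 0.0, -1.0]] [-8.26306353e-02  1.23779696e-01  1.65028451e+00  2.93509243e-05
  1.36748134e+00 -8.25886884e-02] [-0.25725629 -0.32749121 -0.46253943] 1.0023688596062732 1.2
{'K': array([[300.42116557,   0.        , 317.32733783],
       [  0.        , 300.42116557, 200.72460516],
       [  0.        ,   0.        ,   1.        ]]), 'D': array([0.00870314, 0.        , 0.        , 0.        , 0.        ]), 'hand_eye': array([[ 2.00209581e-04, -9.63333782e-01, -2.68305767e-01,
         6.79241749e-02],
       [ 9.99999798e-01,  3.54525200e-04, -5.26699676e-04,
        -1.24031343e-03],
       [ 6.02508747e-04, -2.68305608e-01,  9.63333659e-01,
        -1.20303810e-01],
       [ 0.00000000e+00,  0.00000000e+00,  0.00000000e+00,
         1.00000000e+00]])}
bin_bar [([0.6234, -0.1922, 0.0421], 0.86)]
hopper [([0.5567, 0.0606, 0.087], 0.73), ([0.6199, -0.1957, 0.0447], 0.26)]
gate_grip [([0.5603, 0.1015, 0.0904], 0.6), ([0.6231, -0.1939, 0.0442], 0.36)]
module_a_mid []
fans [([0.7616, 0.0534, 0.0399], 0.69)]
```

View pics/w0.png

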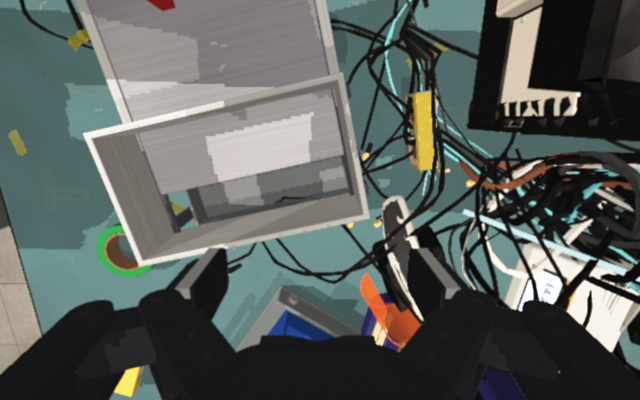

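The wrist view has world +y up and +x to the right. It shows the hopper rim corners at about (88,135), (342,75), (367,217) and (138,265). The gate is half out, with its red grip at (160,3).

```bash
python3 - <<'E'
from h import *
P=ray([(88,135),(342,75),(367,217),(138,265)],'wrist',0.146);print(P.round(4))
c=P.mean(0);e=(P[1]+P[2]-P[0]-P[3])/2;f=(P[0]+P[1]-P[2]-P[3])/2
print(c,np.linalg.norm(e),np.linalg.norm(f),np.degrees(np.arctan2(e[1],e[0])),np.degrees(np.arctan2(f[1],f[0])))
print(ray([(88,135),(160,3),(110,20)],'wrist',0.135))
E
```

```text
[[ 0.4794  0.0548  0.146 ]
 [ 0.6659  0.0963  0.146 ]
 [ 0.6883 -0.009   0.146 ]
 [ 0.4991 -0.0512  0.146 ]]
[0.58317936 0.02272661 0.146     ] 0.19245769454127043 0.10769124443647339 12.56400660839952 101.26461283924799
[[0.4711939  0.05413846 0.135     ]
 [0.5394805  0.14371135 0.135     ]
 [0.5030051  0.13309579 0.135     ]]
```

send_rows(
  commands=[
    {"x": 25, "y": -15, "z": 0, "yaw": 10, "grip": 0},
    {"x": 50, "y": -30, "z": 0, "yaw": 20, "grip": 0},
    {"x": 75, "y": -45, "z": 0, "yaw": 30, "grip": 0},
    {"x": 100, "y": -60, "z": 0, "yaw": 40, "grip": 0},
    {"x": 125, "y": -75, "z": 0, "yaw": 50, "grip": 0},
    {"x": 145, "y": -90, "z": 0, "yaw": 60, "grip": 0},
    {"x": 165, "y": -99, "z": 0, "yaw": 70, "grip": 0},
    {"x": 165, "y": -99, "z": 0, "yaw": 78, "grip": 0.3},
    {"x": 165, "y": -99, "z": 0, "yaw": 78, "grip": 0.6},
    {"x": 165, "y": -99, "z": 0, "yaw": 78, "grip": 0.6},
  ],
)

```text
t: 2.75
ee_pos: [0.5511, 0.1648, 0.2533]
tcp_rot: [[0.978, 0.21, 0.0], [0.21, -0.978, -0.0], [0.0, 0.0, -1.0]]
contact_force: [0.2, -1.2, 0.4]
width: 0.405
finger_force: 0.0
```

```bash
python3 - <<'E'
from h import *
snap('wrist','w1')
s=bot.state();print(s['ee_pos'],np.round(s['tcp_rot'],3).tolist(),s['qpos'],s['contact_force'],s['width'],s['t'])
for t in ['gate_grip','hopper','probe_box']: print(t,find(t,'wrist'))
E
```

```text
[0.55110571 0.16470556 0.25334408] [[0.978, 0.209, 0.0], [0.209, -0.978, -0.0], [0.0, 0.0, -1.0]] [ 1.97097791e-01 -4.06049257e-02  1.81989131e+00 -1.24910723e-05
  1.36227970e+00  1.55740610e+00] [-0.25106388  0.60388074  0.54548309] 0.39882207518515517 2.8
gate_grip [([0.5832, 0.113, 0.0914], 0.88)]
hopper [([0.5844, 0.0657, 0.089], 0.66), ([0.3817, -0.0863, 0.02], 0.57)]
probe_box [([0.3245, 0.3672, 0.0166], 0.7)]
```

View pics/w1.png

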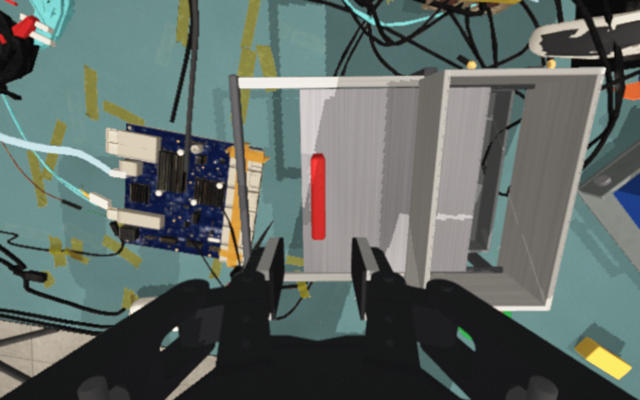

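The red grip's top is at cols 311–325, rows 154–239. The rim's outer corners are at about (442,70), (605,68), (550,308) and (420,308).

```bash
python3 - <<'E'
from h import *
s=bot.state();R=np.array(s['tcp_rot']);p=np.array(s['ee_pos'])
im=cv2.imread('pics/w1.png').astype(int);m=((im[...,2]>120)&(im[...,1]<70)&(im[...,0]<70));m[:, :290]=0;m[:,350:]=0
ys,xs=np.nonzero(m);print(xs.min(),xs.max(),ys.min(),ys.max())
r=cv2.minAreaRect(np.c_[xs,ys].astype(np.float32));b=cv2.boxPoints(r)
G=ray(b,'wrist',.135);print(G.round(4));g=G.mean(0);print(g,'tool',R.T@(g-p)*1000)
P=ray([(442,70),(605,68),(550,308),(420,308)],'wrist',.146);c=P.mean(0);print(P.round(4),c)
e=(P[0]+P[1]-P[2]-P[3])/2;print(np.linalg.norm(e),np.degrees(np.arctan2(e[1],e[0])))
v=g-c;print('grip rel hopper tool',R.T@v)
E
```

```text
311 324 154 239
[[0.5876 0.1779 0.135 ]
 [0.5897 0.1679 0.135 ]
 [0.5191 0.1524 0.135 ]
 [0.5168 0.1632 0.135 ]]
[0.5533126  0.16534758 0.135     ] tool [  2.29146841  -0.14131631 118.28365034]
[[ 0.6652  0.1002  0.146 ]
 [ 0.6894 -0.0098  0.146 ]
 [ 0.5017 -0.0519  0.146 ]
 [ 0.4779  0.0579  0.146 ]] [0.58351158 0.02409185 0.146     ]
0.19216527638083267 12.669212970433305
grip rel hopper tool [-1.36561280e-04 -1.44447354e-01  1.10047643e-02]
```

send_rows(
  commands=[
    {"x": 2, "y": 0, "z": 50, "yaw": 0.3, "grip": 0.6},
    {"x": 2, "y": 0, "z": 95, "yaw": 0.3, "grip": 0.6},
    {"x": 2, "y": 0, "z": 122, "yaw": 0.3, "grip": 0.6},
    {"x": 2, "y": 0, "z": 123, "yaw": 0.3, "grip": 0.6},
    {"x": 2, "y": 0, "z": 123, "yaw": 0.3, "grip": 0.9},
    {"x": 2, "y": 0, "z": 123, "yaw": 0.3, "grip": 0.95},
    {"x": 2, "y": 0, "z": 123, "yaw": 0.3, "grip": 0.95},
    {"x": 2, "y": 0, "z": 123, "yaw": 0.3, "grip": 0.95},
    {"x": 2, "y": 10, "z": 123, "yaw": 0.3, "grip": 0.95},
    {"x": 2, "y": 20, "z": 123, "yaw": 0.3, "grip": 0.95},
    {"x": 2, "y": 30, "z": 123, "yaw": 0.3, "grip": 0.95},
    {"x": 2, "y": 37, "z": 123, "yaw": 0.3, "grip": 0.95},
    {"x": 2, "y": 41, "z": 123, "yaw": 0.3, "grip": 0.95},
    {"x": 2, "y": 43, "z": 123, "yaw": 0.3, "grip": 0.95},
    {"x": 2, "y": 43, "z": 123, "yaw": 0.3, "grip": 0.95},
  ],
)

```text
t: 4.82
ee_pos: [0.5633, 0.1239, 0.1323]
tcp_rot: [[0.979, 0.203, 0.004], [0.203, -0.979, 0.001], [0.004, -0.001, -1.0]]
contact_force: [1.3, 1.2, 4.5]
width: 0.126
finger_force: 62.1
```

send_rows(
  commands=[
    {"x": 0, "y": 2, "z": 0, "yaw": 0, "grip": 0.95},
    {"x": 0, "y": 4, "z": 0, "yaw": 0, "grip": 0.95},
    {"x": 0, "y": 4, "z": 0, "yaw": 0, "grip": 0.95},
  ],
)

```text
t: 5.2
ee_pos: [0.5634, 0.1236, 0.1323]
tcp_rot: [[0.979, 0.203, 0.003], [0.203, -0.979, 0.009], [0.004, -0.008, -1.0]]
contact_force: [-1.2, 15.5, 6.1]
width: 0.125
finger_force: 61.9
```

The gate is home: it stopped under 15 N. I'll release it, rise and look at the bin.

send_rows(
  commands=[
    {"x": 0, "y": -4, "z": 0, "yaw": 0, "grip": 0.75},
    {"x": 0, "y": -4, "z": 0, "yaw": 0, "grip": 0.6},
    {"x": 0, "y": -4, "z": 0, "yaw": 0, "grip": 0.6},
    {"x": 0, "y": -4, "z": -50, "yaw": 0, "grip": 0.6},
    {"x": 0, "y": 0, "z": -110, "yaw": 0, "grip": 0.6},
    {"x": -20, "y": 50, "z": -140, "yaw": 0, "grip": 0.6},
    {"x": -30, "y": 100, "z": -170, "yaw": 0, "grip": 0.6},
    {"x": -40, "y": 160, "z": -200, "yaw": 0, "grip": 0.6},
    {"x": -55, "y": 220, "z": -200, "yaw": 0, "grip": 0.6},
    {"x": -70, "y": 275, "z": -200, "yaw": 0, "grip": 0.6},
    {"x": -80, "y": 330, "z": -200, "yaw": 0, "grip": 0.6},
    {"x": -92, "y": 375, "z": -200, "yaw": 0, "grip": 0.6},
    {"x": -92, "y": 375, "z": -200, "yaw": 0, "grip": 0.6},
  ],
)

```text
t: 6.82
ee_pos: [0.5477, -0.2697, 0.3294]
tcp_rot: [[0.98, 0.198, -0.001], [0.198, -0.98, 0.0], [-0.001, -0.001, -1.0]]
contact_force: [-0.4, 0.4, 0.1]
width: 0.398
finger_force: 0.0
```

```bash
python3 - <<'E'
from h import *
snap('wrist','w2')
s=bot.state();print(s['ee_pos'],np.round(s['tcp_rot'],3).tolist(),s['qpos'],s['contact_force'],s['width'],s['t'])
for t in ['gate_grip','bin_bar','bin_floor','module_a_mid','spool','driver','tape_ring']: print(t,find(t,'wrist'))
E
```

```text
[ 0.54802925 -0.26792582  0.32958447] [[0.98, 0.2, -0.001], [0.2, -0.98, 0.001], [-0.001, -0.001, -1.0]] [-5.42810673e-01  1.01023375e-03  1.65185220e+00  2.66679724e-04
  1.49017642e+00  8.27018371e-01] [ 0.64222033  0.71517173 -0.1633846 ] 0.40017149718135786 6.875
gate_grip [([0.6264, -0.328, 0.0453], 0.65), ([0.5903, 0.0477, 0.0911], 0.57), ([0.5762, 0.0082, 0.0881], 0.28)]
bin_bar [([0.5965, -0.2941, 0.0271], 0.58)]
bin_floor [([0.5962, -0.2914, 0.0268], 0.82)]
module_a_mid []
spool [([0.5386, -0.5434, 0.0463], 0.96), ([0.5881, 0.0489, 0.087], 0.22)]
driver []
tape_ring [([0.4063, -0.0942, 0.0202], 0.56)]
```

View pics/w2.png

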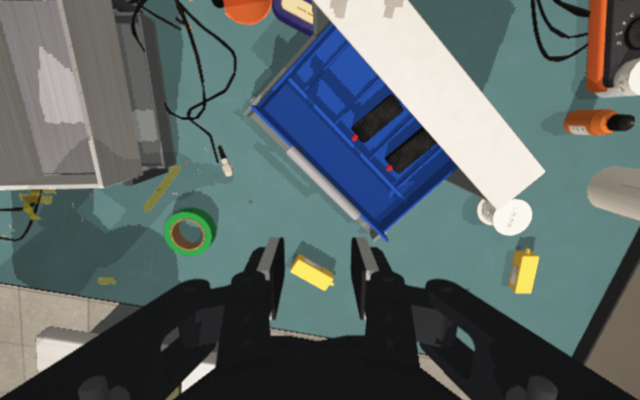

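The bin is at centre. Its light bar runs from (289,151) to (359,219). The black modules are at (378,118) and (410,150), with red plugs facing front. The third lane, near (330,80), looks empty. The yellow look-alikes at (312,272) and (524,271) are not in the bin and I'll ignore them.

```bash
python3 - <<'E'
from h import *
im=cv2.imread('pics/w2.png').astype(int)
mm=(im.min(2)>125)&(im.max(2)-im.min(2)<40);mm[:140]=0;mm[225:]=0;mm[:,:280]=0;mm[:,370:]=0
n,l,st,ce=cv2.connectedComponentsWithStats(mm.astype(np.uint8));k=1+st[1:,4].argmax();ys,xs=np.nonzero(l==k)
r=cv2.minAreaRect(np.c_[xs,ys].astype(np.float32));b=cv2.boxPoints(r);print(r,b)
d=sorted([(np.linalg.norm(b[i]-b[(i+1)%4]),i) for i in range(4)])
E=[(b[i]+b[(i+1)%4])/2 for _,i in d[:2]]
P=ray(E,'wrist',.122);print(P,np.linalg.norm(P[0]-P[1]));c=P.mean(0)
y=P[0]-P[1];y/=np.linalg.norm(y);y=y if y[1]>0 else -y;x=np.array([y[1],-y[0],0]);print('bar',c,'y',y,'x',x,np.degrees(np.arctan2(x[1],x[0])))
h=c-.002*x;h[2]=.022
# check: draw predicted points
def B(*q):return [h+a*x+bb*y+cc*np.array([0,0,1]) for a,bb,cc in q]
pts=B((.110,.131,.147),(.110,-.131,.147),(0,.116,.064),(0,-.116,.064),(-.02,.131,0),(-.02,-.131,0),(.055,0,.016))
print(px(pts,'wrist').round(0).tolist()); print('hinge',h)
print(ray([(356,137),(386,168),(398,97),(430,130)],'wrist',.022+.004+.022).round(3))
for q in [(356,137),(386,168),(378,118),(410,150)]:
    w=ray([q],'wrist',.048)[0]-h;print(q,w@x,w@y)
E
```

```text
((323.2500305175781, 184.25), (102.53048706054688, 8.485279083251953), 45.0) [[284.00003 151.     ]
 [290.00003 145.     ]
 [362.50003 217.5    ]
 [356.50003 223.5    ]]
[[ 0.57569098 -0.22606498  0.122     ]
 [ 0.51109895 -0.32297201  0.122     ]] 0.11646073961355728
bar [ 0.54339497 -0.2745185   0.122     ] y [0.55462493 0.83210046 0.        ] x [ 0.83210046 -0.55462493  0.        ] -33.6848850955997
[[309.0, -5.0], [497.0, 213.0], [253.0, 110.0], [384.0, 242.0], [245.0, 114.0], [372.0, 240.0], [351.0, 145.0]]
hinge [ 0.54173077 -0.27340925  0.022     ]
[[ 0.6   -0.307  0.048]
 [ 0.568 -0.356  0.048]
 [ 0.659 -0.347  0.048]
 [ 0.628 -0.399  0.048]]
(356, 137) 0.0666093325062317 0.004556080118273251
(386, 168) 0.06773581647313931 -0.05410703768384051
(378, 118) 0.10310869784857137 0.0023521530545648596
(410, 150) 0.10625977233113569 -0.05823780621644548
```

The geometry fits: hinge at (0.542,-0.273), bin x axis at -33.7°, and modules in the lanes y≈0 and y≈-58 mm. I'll descend over the bar.

send_rows(
  commands=[
    {"x": -6, "y": 5, "z": 20, "yaw": -10, "grip": 0.7},
    {"x": -6, "y": 5, "z": 40, "yaw": -20, "grip": 0.7},
    {"x": -6, "y": 5, "z": 60, "yaw": -30, "grip": 0.7},
    {"x": -6, "y": 5, "z": 80, "yaw": -40, "grip": 0.7},
    {"x": -6, "y": 5, "z": 100, "yaw": -45, "grip": 0.7},
    {"x": -6, "y": 5, "z": 140, "yaw": -45, "grip": 0.7},
    {"x": -6, "y": 5, "z": 150, "yaw": -45, "grip": 0.7},
    {"x": -6, "y": 5, "z": 150, "yaw": -45, "grip": 0.7},
  ],
)

```text
t: 8.22
ee_pos: [0.5437, -0.2721, 0.1801]
tcp_rot: [[0.549, 0.836, -0.001], [0.836, -0.549, 0.001], [-0.0, -0.001, -1.0]]
contact_force: [-0.4, -0.7, 0.9]
width: 0.299
finger_force: 0.0
```

```bash
python3 - <<'E'
from h import *
im=snap('wrist','w3')
s=bot.state();R=np.array(s['tcp_rot']);p=np.array(s['ee_pos']);print(p,R.round(3).tolist(),s['width'])
print('bar ends px',px([[0.57569098,-0.22606498,.12],[0.51109895,-.32297201,.12]],'wrist'))
print(R.T@(np.array([0.5434,-.2745,.120])-p)*1000)
E
```

```text
[ 0.54434889 -0.27260351  0.18147037] [[0.549, 0.836, 0.001], [0.836, -0.549, -0.001], [0.0, 0.001, -1.0]] 0.29974318410743034
bar ends px [[320.25066933 136.42104485]
 [318.60271348 307.14293819]]
[-2.10933181  0.16573634 61.47053972]
```

View pics/w3.png

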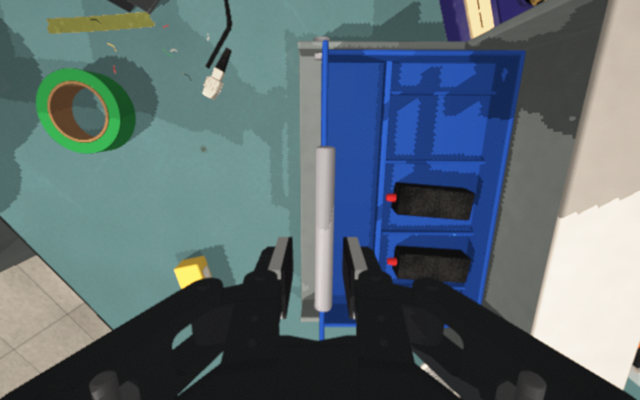

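The bar's at col 325, rows 147–311, about 3 mm to the +y side of the finger centre. The third lane at (440,120) is empty, so there are two modules.

send_rows(
  commands=[
    {"x": -6, "y": 3, "z": 25, "yaw": 0, "grip": 0.7},
    {"x": -6, "y": 3, "z": 54, "yaw": 0, "grip": 0.7},
    {"x": -6, "y": 3, "z": 54, "yaw": 0, "grip": 0.8},
    {"x": -6, "y": 3, "z": 54, "yaw": 0, "grip": 0.8},
    {"x": -6, "y": -7, "z": 54, "yaw": 0, "grip": 0.8},
    {"x": -6, "y": -16, "z": 56, "yaw": 0, "grip": 0.8},
    {"x": -6, "y": -26, "z": 58, "yaw": 0, "grip": 0.8},
    {"x": -6, "y": -35, "z": 61, "yaw": 0, "grip": 0.8},
    {"x": -6, "y": -44, "z": 65, "yaw": 0, "grip": 0.8},
    {"x": -6, "y": -51, "z": 69, "yaw": 0, "grip": 0.8},
    {"x": -6, "y": -57, "z": 71, "yaw": 0, "grip": 0.8},
    {"x": -6, "y": -59, "z": 71, "yaw": 0, "grip": 0.8},
    {"x": -6, "y": -59, "z": 71, "yaw": 0, "grip": 0.8},
  ],
)

```text
t: 9.9
ee_pos: [0.4951, -0.2476, 0.1132]
tcp_rot: [[0.549, 0.836, 0.012], [0.836, -0.549, -0.007], [0.0, 0.014, -1.0]]
contact_force: [10.0, -5.5, -3.2]
width: 0.2
finger_force: 5.4
```

send_rows(
  commands=[
    {"x": 0, "y": -3, "z": 0, "yaw": 0, "grip": 0.8},
    {"x": 0, "y": -6, "z": 0, "yaw": 0, "grip": 0.8},
    {"x": 0, "y": -8, "z": 0, "yaw": 0, "grip": 0.8},
    {"x": 0, "y": -8, "z": 0, "yaw": 0, "grip": 0.8},
  ],
)

```text
t: 10.4
ee_pos: [0.4923, -0.2458, 0.1122]
tcp_rot: [[0.55, 0.835, 0.024], [0.835, -0.549, -0.015], [0.001, 0.029, -1.0]]
contact_force: [30.4, -18.2, -24.6]
width: 0.2
finger_force: 17.4
```

The bin is at its stop: force rose to 35 N with no further travel. I'll release, rise, and turn to view the modules.

send_rows(
  commands=[
    {"x": 0, "y": 6, "z": -1, "yaw": 0, "grip": 0.75},
    {"x": 0, "y": 7, "z": -1, "yaw": 0, "grip": 0.65},
    {"x": 0, "y": 7, "z": -1, "yaw": 0, "grip": 0.65},
    {"x": 0, "y": 7, "z": -40, "yaw": 0, "grip": 0.6},
    {"x": 0, "y": 7, "z": -90, "yaw": 0, "grip": 0.5},
    {"x": -5, "y": 30, "z": -120, "yaw": -10, "grip": 0.5},
    {"x": -10, "y": 60, "z": -120, "yaw": -20, "grip": 0.5},
    {"x": -15, "y": 90, "z": -120, "yaw": -30, "grip": 0.5},
    {"x": -20, "y": 110, "z": -120, "yaw": -40, "grip": 0.5},
    {"x": -26, "y": 128, "z": -120, "yaw": -50, "grip": 0.5},
    {"x": -26, "y": 128, "z": -120, "yaw": -60, "grip": 0.5},
    {"x": -26, "y": 128, "z": -120, "yaw": -70, "grip": 0.5},
    {"x": -26, "y": 128, "z": -120, "yaw": -80, "grip": 0.5},
    {"x": -26, "y": 128, "z": -120, "yaw": -90, "grip": 0.5},
    {"x": -26, "y": 128, "z": -120, "yaw": -90, "grip": 0.5},
  ],
)

```text
t: 12.28
ee_pos: [0.5769, -0.3325, 0.2293]
tcp_rot: [[-0.835, 0.551, -0.0], [0.551, 0.835, 0.0], [0.0, -0.0, -1.0]]
contact_force: [0.5, -0.4, -0.1]
width: 0.502
finger_force: 0.0
```

```bash
python3 - <<'E'
from h import *
im=snap('wrist','w4')
s=bot.state();R=np.array(s['tcp_rot']);p=np.array(s['ee_pos']);print(p,R.round(3).tolist(),s['width'],s['t'],s['qpos'])
for t in ['module_a_mid','bin_bar','bin_floor']: print(t,find(t,'wrist'))
E
```

```text
[ 0.5769221  -0.33250756  0.2293377 ] [[-0.834, 0.551, -0.0], [0.551, 0.834, 0.0], [0.0, -0.0, -1.0]] 0.49628668851173097 12.325 [-6.03423592e-01  1.73417535e-01  1.63576759e+00 -1.21073014e-05
  1.33275444e+00 -1.59020645e+00]
module_a_mid []
bin_bar [([0.5717, -0.2825, 0.0705], 0.75)]
bin_floor [([0.5685, -0.282, 0.0694], 0.56)]
```

View pics/w4.png

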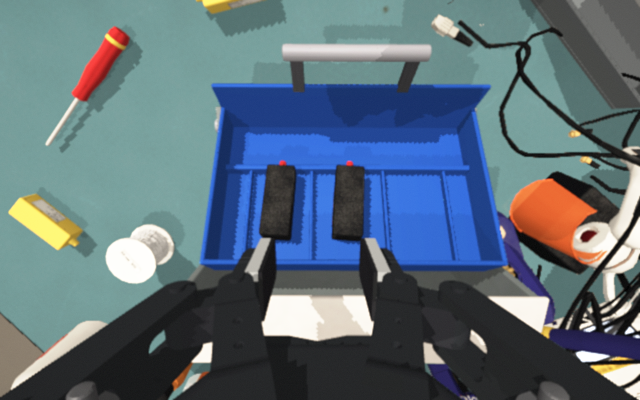

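The bin is tilted and the modules are against the rib: one at cols 261–297, rows 165–239, the other at cols 333–365, rows 165–240. The third lane is empty.

```bash
cat >> h.py <<'E'
HX=np.array([0.8335,-0.5525,0]);HY=np.array([0.5525,0.8335,0]);H0=np.array([.5420,-.2745,.022])
def binpt(a,y,z,th=.62):
    return H0+(a*np.cos(th)-z*np.sin(th))*HX+y*HY+(a*np.sin(th)+z*np.cos(th))*np.array([0,0,1])
E
python3 - <<'E'
from h import *
s=bot.state();R=np.array(s['tcp_rot']);p=np.array(s['ee_pos'])
print('bar',px([binpt(.002,.055,.098),binpt(.002,-.055,.098)],'wrist'))
m=bot.camera_model('wrist');Rc,pc=cw('wrist')
n0=np.array([-np.sin(.62)*HX[0],-np.sin(.62)*HX[1],np.cos(.62)]);Q=binpt(.1,0,.026)
ex=np.array([np.cos(.62)*HX[0],np.cos(.62)*HX[1],np.sin(.62)])
for q in [(281,165),(278,239),(349,165),(348,240),(262,200),(296,200),(333,200),(365,200)]:
    a=ray([q],'wrist',0)[0]-pc;w=pc+a*((Q-pc)@n0)/(a@n0)
    print(q,((w-H0)@ex).round(4),((w-H0)@HY).round(4))
for y in (-.0565,.0025):
    g=binpt(.085,y,.015);print(g,'tool',R.T@(g-p)*1000)
E
```

```text
bar [[431.46338166  50.91085427]
 [284.10494031  50.66611653]]
(281, 165) 0.0606 -0.0629
(278, 239) 0.1289 -0.0624
(349, 165) 0.0604 -0.0012
(348, 240) 0.1296 -0.0044
(262, 200) 0.0945 -0.0779
(296, 200) 0.0944 -0.0484
(333, 200) 0.0943 -0.0162
(365, 200) 0.0942 0.0116
[ 0.56118061 -0.35499919  0.08359617] tool [  0.94623279 -27.38515762 145.74461011]
[ 0.59377811 -0.30582269  0.08359617] tool [  0.79737506  31.61402034 145.74425928]
```

send_rows(
  commands=[
    {"x": -1, "y": -34, "z": 30, "yaw": 0, "grip": 0.62},
    {"x": -1, "y": -34, "z": 60, "yaw": 0, "grip": 0.62},
    {"x": -1, "y": -34, "z": 85, "yaw": 0, "grip": 0.62},
    {"x": -1, "y": -34, "z": 85, "yaw": 0, "grip": 0.62},
  ],
)

```text
t: 12.98
ee_pos: [0.5579, -0.3608, 0.1414]
tcp_rot: [[-0.835, 0.55, -0.004], [0.55, 0.835, 0.003], [0.006, 0.0, -1.0]]
contact_force: [-0.0, 0.2, -0.8]
width: 0.383
finger_force: 0.0
```

```bash
python3 - <<'E'
from h import *
im=snap('wrist','w5')
s=bot.state();R=np.array(s['tcp_rot']);p=np.array(s['ee_pos']);print(p,s['width'],s['contact_force'])
g=binpt(.088,-.063,.015);print('tool',R.T@(g-p)*1000)
E
```

```text
[ 0.55888375 -0.36144606  0.14349436] 0.3815222375405502 [ 0.31126888 -0.09294822  0.09803593]
tool [-0.91873634  0.13051253 58.15328411]
```

View pics/w5.png

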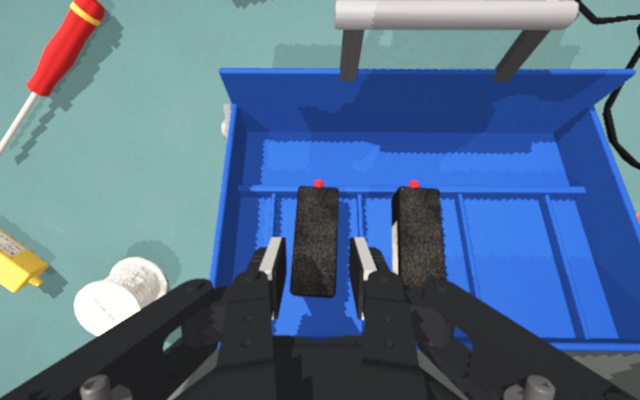

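The module (cols 294–339) is centred between the pads at cols 280 and 356, so I'll descend and close.

send_rows(
  commands=[
    {"x": -1, "y": 0, "z": 15, "yaw": 0, "grip": 0.63},
    {"x": -1, "y": 0, "z": 30, "yaw": 0, "grip": 0.63},
    {"x": -1, "y": 0, "z": 38, "yaw": 0, "grip": 0.63},
    {"x": -1, "y": 0, "z": 38, "yaw": 0, "grip": 0.63},
  ],
)

```text
t: 13.52
ee_pos: [0.5597, -0.3619, 0.105]
tcp_rot: [[-0.836, 0.549, -0.002], [0.549, 0.836, 0.001], [0.002, 0.0, -1.0]]
contact_force: [0.3, 0.7, 0.5]
width: 0.37
finger_force: 0.0
```

send_rows(
  commands=[
    {"x": 0, "y": 0, "z": 3, "yaw": 0, "grip": 0.63},
    {"x": 0, "y": 0, "z": 4, "yaw": 0, "grip": 0.8},
    {"x": 0, "y": 0, "z": 4, "yaw": 0, "grip": 0.85},
    {"x": 0, "y": 0, "z": 4, "yaw": 0, "grip": 0.85},
    {"x": 0, "y": 0, "z": 4, "yaw": 0, "grip": 0.85},
    {"x": 0, "y": 0, "z": -15, "yaw": 0, "grip": 0.85},
    {"x": 0, "y": 0, "z": -45, "yaw": 0, "grip": 0.85},
    {"x": 0, "y": 0, "z": -90, "yaw": 0, "grip": 0.85},
    {"x": 0, "y": 0, "z": -130, "yaw": 0, "grip": 0.85},
  ],
)

```text
t: 14.65
ee_pos: [0.5602, -0.3623, 0.2384]
tcp_rot: [[-0.836, 0.549, 0.001], [0.549, 0.836, -0.0], [-0.001, -0.0, -1.0]]
contact_force: [0.8, 0.3, -0.1]
width: 0.287
finger_force: 59.1
```

The module is held, with width 0.287. I'll carry it to the hopper well.

send_rows(
  commands=[
    {"x": 25, "y": 35, "z": 0, "yaw": -5, "grip": 0.85},
    {"x": 50, "y": 70, "z": 0, "yaw": -10, "grip": 0.85},
    {"x": 80, "y": 110, "z": 0, "yaw": -16, "grip": 0.85},
    {"x": 110, "y": 150, "z": 0, "yaw": -22, "grip": 0.85},
    {"x": 140, "y": 190, "z": 0, "yaw": -28, "grip": 0.85},
    {"x": 170, "y": 230, "z": 0, "yaw": -34, "grip": 0.85},
    {"x": 195, "y": 265, "z": 0, "yaw": -40, "grip": 0.85},
    {"x": 215, "y": 290, "z": 0, "yaw": -46, "grip": 0.85},
    {"x": 224, "y": 303, "z": 0, "yaw": -46, "grip": 0.85},
    {"x": 224, "y": 303, "z": 0, "yaw": -46, "grip": 0.85},
  ],
)

```text
t: 15.9
ee_pos: [0.5394, 0.0143, 0.2366]
tcp_rot: [[-0.976, -0.22, 0.0], [-0.22, 0.976, -0.0], [-0.0, -0.001, -1.0]]
contact_force: [0.6, -0.7, -0.4]
width: 0.286
finger_force: 59.2
```

```bash
python3 - <<'E'
from h import *
im=snap('wrist','w6')
s=bot.state();R=np.array(s['tcp_rot']);p=np.array(s['ee_pos']);print(p,R.round(3).tolist(),s['width'],s['finger_force'],s['contact_force'])
E
```

```text
[0.53946351 0.01356915 0.23650691] [[-0.976, -0.219, 0.0], [-0.219, 0.976, -0.001], [-0.0, -0.001, -1.0]] 0.29211777422035834 59.16569709777832 [ 0.55660442 -0.03685199 -0.82473071]
```

View pics/w6.png

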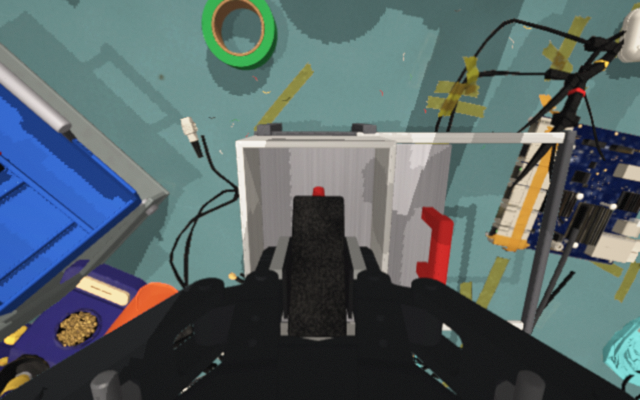

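The module is held with its plug towards the near wall. It's centred between the rim edges at cols 245 and 390, and the gate is shut, so I'll lower and release.

send_rows(
  commands=[
    {"x": 0, "y": 0, "z": 40, "yaw": 0, "grip": 0.85},
    {"x": 0, "y": 0, "z": 80, "yaw": 0, "grip": 0.85},
    {"x": 0, "y": 0, "z": 98, "yaw": 0, "grip": 0.85},
    {"x": 0, "y": 0, "z": 104, "yaw": 0, "grip": 0.85},
    {"x": 0, "y": 0, "z": 104, "yaw": 0, "grip": 0.85},
  ],
)

```text
t: 16.58
ee_pos: [0.5404, 0.013, 0.134]
tcp_rot: [[-0.976, -0.219, 0.002], [-0.219, 0.976, -0.001], [-0.002, -0.001, -1.0]]
contact_force: [-0.5, 0.7, 0.8]
width: 0.286
finger_force: 59.5
```

send_rows(
  commands=[
    {"x": 0, "y": 0, "z": 4, "yaw": 0, "grip": 0.85},
    {"x": 0, "y": 0, "z": 4, "yaw": 0, "grip": 0.7},
    {"x": 0, "y": 0, "z": 4, "yaw": 0, "grip": 0.5},
    {"x": 0, "y": 0, "z": 4, "yaw": 0, "grip": 0.45},
    {"x": 0, "y": 0, "z": 4, "yaw": 0, "grip": 0.45},
    {"x": 0, "y": 0, "z": -40, "yaw": 0, "grip": 0.45},
    {"x": 0, "y": 0, "z": -85, "yaw": 0, "grip": 0.45},
    {"x": 0, "y": 0, "z": -105, "yaw": 0, "grip": 0.45},
    {"x": 0, "y": 0, "z": -105, "yaw": 0, "grip": 0.45},
  ],
)

```text
t: 17.7
ee_pos: [0.54, 0.0139, 0.2385]
tcp_rot: [[-0.976, -0.22, 0.003], [-0.22, 0.976, -0.0], [-0.003, -0.001, -1.0]]
contact_force: [-0.3, 0.0, -0.6]
width: 0.551
finger_force: 0.0
```

```bash
python3 - <<'E'
from h import *
im=snap('wrist','w7')
s=bot.state();R=np.array(s['tcp_rot']);p=np.array(s['ee_pos']);print(p,R.round(3).tolist(),s['width'],s['finger_force'],s['contact_force'])
m=(im.max(2)<60).astype(np.uint8);n,l,st,ce=cv2.connectedComponentsWithStats(m[100:300,230:410]);print([(st[i].tolist(),ce[i].round().tolist()) for i in range(1,n) if st[i,4]>300])
c=np.array([.5835,.0238,0]);hx=np.array([.9763,.2164,0]);hy=np.array([-.2164,.9763,0])
g=[c+a*hx+b*hy+np.array([0,0,.112]) for a,b in [(-.093,.051),(-.093,-.051),(-.007,0),(-.081,0),(-.04,-.013),(-.04,.013)]];print(px(g,'wrist').round())
E
```

```text
[0.53906445 0.01390752 0.23647191] [[-0.976, -0.22, -0.001], [-0.22, 0.976, 0.0], [0.001, 0.0, -1.0]] 0.5533105971395621 0.0 [-0.31315127  0.03771583 -0.403008  ]
[([72, 75, 30, 75, 2123], [86.0, 112.0]), ([0, 139, 42, 61, 1619], [21.0, 176.0]), ([134, 139, 46, 61, 1720], [155.0, 177.0])]
[[381. 145.]
 [254. 145.]
 [317. 244.]
 [317. 160.]
 [302. 208.]
 [332. 208.]]
```

View pics/w7.png

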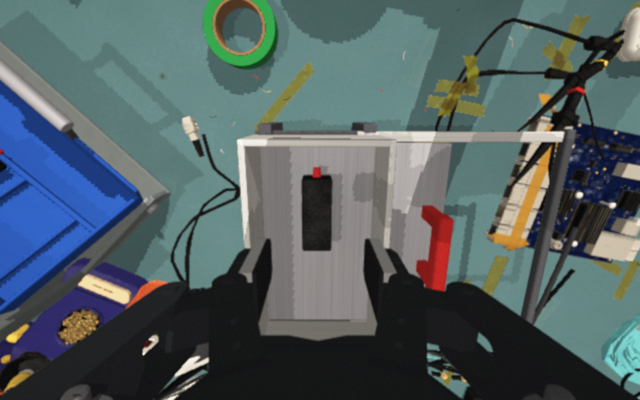

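The first module lies flat on the gate at (317,213). I'll go back for the second.

send_rows(
  commands=[
    {"x": 3, "y": -40, "z": 0, "yaw": 6, "grip": 0.5},
    {"x": 5, "y": -85, "z": 0, "yaw": 12, "grip": 0.55},
    {"x": 8, "y": -130, "z": 0, "yaw": 18, "grip": 0.6},
    {"x": 10, "y": -175, "z": 0, "yaw": 24, "grip": 0.62},
    {"x": 12, "y": -220, "z": 0, "yaw": 30, "grip": 0.62},
    {"x": 14, "y": -265, "z": 0, "yaw": 38, "grip": 0.62},
    {"x": 16, "y": -305, "z": 0, "yaw": 46, "grip": 0.62},
    {"x": 18, "y": -329, "z": 0, "yaw": 46, "grip": 0.62},
    {"x": 18, "y": -329, "z": 40, "yaw": 46, "grip": 0.62},
    {"x": 18, "y": -329, "z": 90, "yaw": 46, "grip": 0.62},
    {"x": 18, "y": -329, "z": 93, "yaw": 46, "grip": 0.62},
    {"x": 18, "y": -329, "z": 93, "yaw": 46, "grip": 0.62},
  ],
)

```text
t: 19.25
ee_pos: [0.5943, -0.3107, 0.1447]
tcp_rot: [[-0.837, 0.548, -0.0], [0.548, 0.837, 0.0], [0.0, 0.0, -1.0]]
contact_force: [0.3, -0.8, -0.1]
width: 0.383
finger_force: 0.0
```

```bash
python3 - <<'E'
from h import *
im=snap('wrist','w8')
s=bot.state();R=np.array(s['tcp_rot']);p=np.array(s['ee_pos']);print(p,R.round(3).tolist(),s['width'],s['contact_force'])
g=binpt(.088,-.001,.015);print('tool',R.T@(g-p)*1000)
E
```

```text
[ 0.59511754 -0.3112332   0.14631567] [[-0.836, 0.548, 0.002], [0.548, 0.836, -0.001], [-0.003, 0.0, -1.0]] 0.37911198157473236 [ 0.47714399 -0.38160983  0.52201777]
tool [ 1.8234396   0.27160179 60.97183269]
```

View pics/w8.png

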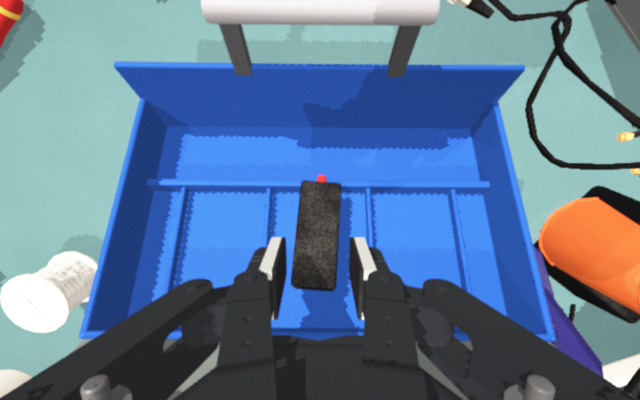

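The second module (cols 296–340) is the only one left and it's centred, so I'll grasp it.

send_rows(
  commands=[
    {"x": 1, "y": 0, "z": 15, "yaw": 0, "grip": 0.63},
    {"x": 1, "y": 0, "z": 30, "yaw": 1, "grip": 0.63},
    {"x": 1, "y": 0, "z": 40, "yaw": 1, "grip": 0.63},
    {"x": 1, "y": 0, "z": 44, "yaw": 1, "grip": 0.63},
    {"x": 1, "y": 0, "z": 44, "yaw": 1, "grip": 0.8},
    {"x": 1, "y": 0, "z": 44, "yaw": 1, "grip": 0.85},
    {"x": 1, "y": 0, "z": 44, "yaw": 1, "grip": 0.85},
    {"x": 1, "y": 0, "z": 44, "yaw": 1, "grip": 0.85},
    {"x": 1, "y": 0, "z": 25, "yaw": 1, "grip": 0.85},
    {"x": 1, "y": 0, "z": -5, "yaw": 1, "grip": 0.85},
    {"x": 1, "y": 0, "z": -50, "yaw": 1, "grip": 0.85},
    {"x": 1, "y": 0, "z": -92, "yaw": 1, "grip": 0.85},
    {"x": 1, "y": 0, "z": -92, "yaw": 1, "grip": 0.85},
  ],
)

```text
t: 20.92
ee_pos: [0.5956, -0.3119, 0.244]
tcp_rot: [[-0.826, 0.563, 0.01], [0.563, 0.826, -0.006], [-0.012, 0.0, -1.0]]
contact_force: [-0.4, -0.5, -0.7]
width: 0.288
finger_force: 62.3
```

send_rows(
  commands=[
    {"x": 20, "y": 37, "z": 0, "yaw": -6, "grip": 0.85},
    {"x": 40, "y": 75, "z": 0, "yaw": -12, "grip": 0.85},
    {"x": 62, "y": 115, "z": 0, "yaw": -18, "grip": 0.85},
    {"x": 85, "y": 155, "z": 0, "yaw": -24, "grip": 0.85},
    {"x": 107, "y": 195, "z": 0, "yaw": -30, "grip": 0.85},
    {"x": 128, "y": 235, "z": 0, "yaw": -36, "grip": 0.85},
    {"x": 148, "y": 272, "z": 0, "yaw": -42, "grip": 0.85},
    {"x": 162, "y": 297, "z": 0, "yaw": -47, "grip": 0.85},
    {"x": 166, "y": 304, "z": 0, "yaw": -47, "grip": 0.85},
    {"x": 166, "y": 304, "z": 0, "yaw": -47, "grip": 0.85},
    {"x": 166, "y": 304, "z": 0, "yaw": -47, "grip": 0.85},
  ],
)

```text
t: 22.3
ee_pos: [0.6274, 0.0332, 0.2362]
tcp_rot: [[-0.976, -0.218, -0.0], [-0.218, 0.976, -0.0], [0.0, -0.0, -1.0]]
contact_force: [-0.4, 0.3, -0.1]
width: 0.289
finger_force: 62.3
```

```bash
python3 - <<'E'
from h import *
im=snap('wrist','w9')
s=bot.state();R=np.array(s['tcp_rot']);p=np.array(s['ee_pos']);print(p,R.round(3).tolist(),s['width'],s['finger_force'])
c=np.array([.5835,.0238,.09]);t=c+.046*np.array([.9763,.2164,0]);print(R.T@(t-p)*1000)
E
```

```text
[0.62739261 0.03309467 0.23623992] [[-0.976, -0.218, -0.0], [-0.218, 0.976, -0.0], [0.0, -0.0, -1.0]] 0.2872729259924103 62.31180667877197
[ -1.1745829    0.45747652 146.23951603]
```

View pics/w9.png

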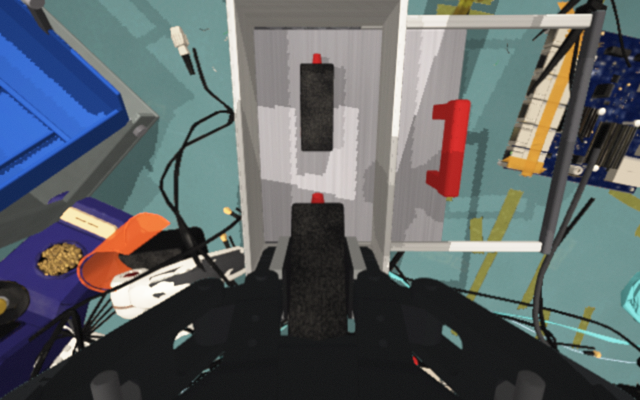

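The second module is centred behind the first and the gate is shut. I'll lower and release it.

send_rows(
  commands=[
    {"x": 0, "y": 0, "z": 40, "yaw": 0, "grip": 0.85},
    {"x": 0, "y": 0, "z": 80, "yaw": 0, "grip": 0.85},
    {"x": 0, "y": 0, "z": 98, "yaw": 0, "grip": 0.85},
    {"x": 0, "y": 0, "z": 106, "yaw": 0, "grip": 0.85},
    {"x": 0, "y": 0, "z": 108, "yaw": 0, "grip": 0.85},
    {"x": 0, "y": 0, "z": 108, "yaw": 0, "grip": 0.7},
    {"x": 0, "y": 0, "z": 108, "yaw": 0, "grip": 0.5},
    {"x": 0, "y": 0, "z": 108, "yaw": 0, "grip": 0.45},
    {"x": 0, "y": 0, "z": 108, "yaw": 0, "grip": 0.45},
    {"x": 0, "y": 0, "z": 65, "yaw": 0, "grip": 0.45},
    {"x": 0, "y": 0, "z": 25, "yaw": 0, "grip": 0.45},
    {"x": 0, "y": 0, "z": 0, "yaw": 0, "grip": 0.45},
    {"x": 0, "y": 0, "z": 0, "yaw": 0, "grip": 0.45},
  ],
)

```text
t: 23.98
ee_pos: [0.6289, 0.0342, 0.2395]
tcp_rot: [[-0.976, -0.22, 0.006], [-0.22, 0.976, -0.0], [-0.006, -0.001, -1.0]]
contact_force: [-0.0, 0.1, 1.0]
width: 0.546
finger_force: 0.0
```

```bash
python3 - <<'E'
from h import *
im=snap('wrist','w10')
s=bot.state();R=np.array(s['tcp_rot']);p=np.array(s['ee_pos']);print(p,s['width'],s['finger_force'],s['contact_force'],s['t'],s['qpos'])
E
```

```text
[0.62779868 0.03422477 0.23700289] 0.5491156793103004 0.0 [-0.42278595 -0.23533686 -2.39513593] 24.025 [-3.08802057e-02  8.72360130e-02  1.71751435e+00 -3.27609545e-05
  1.33503161e+00 -1.82336125e+00]
```

View pics/w10.png

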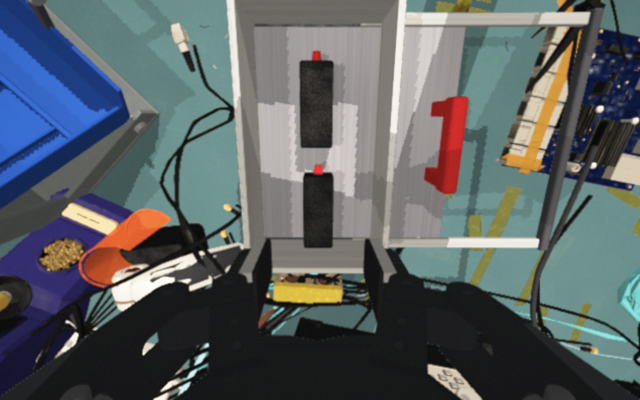

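Both modules lie flat on the shut gate at (316,104) and (318,209). Next I'll swing the bin home.

send_rows(
  commands=[
    {"x": 15, "y": -20, "z": 0, "yaw": 10, "grip": 0.7},
    {"x": 30, "y": -40, "z": 0, "yaw": 20, "grip": 0.7},
    {"x": 48, "y": -60, "z": 0, "yaw": 30, "grip": 0.7},
    {"x": 64, "y": -80, "z": 0, "yaw": 40, "grip": 0.7},
    {"x": 80, "y": -100, "z": 0, "yaw": 50, "grip": 0.7},
    {"x": 96, "y": -120, "z": 0, "yaw": 60, "grip": 0.7},
    {"x": 112, "y": -140, "z": 0, "yaw": 70, "grip": 0.7},
    {"x": 128, "y": -160, "z": 0, "yaw": 80, "grip": 0.7},
    {"x": 144, "y": -180, "z": 0, "yaw": 90, "grip": 0.7},
    {"x": 160, "y": -200, "z": 0, "yaw": 100, "grip": 0.7},
    {"x": 176, "y": -220, "z": 0, "yaw": 110, "grip": 0.7},
    {"x": 190, "y": -242, "z": 10, "yaw": 120, "grip": 0.7},
    {"x": 190, "y": -242, "z": 30, "yaw": 130, "grip": 0.7},
    {"x": 190, "y": -242, "z": 50, "yaw": 136, "grip": 0.7},
    {"x": 190, "y": -242, "z": 65, "yaw": 136, "grip": 0.7},
    {"x": 190, "y": -242, "z": 65, "yaw": 136, "grip": 0.7},
  ],
)

```text
t: 26.02
ee_pos: [0.494, -0.2427, 0.1685]
tcp_rot: [[0.548, 0.837, -0.004], [0.837, -0.548, 0.003], [-0.0, -0.005, -1.0]]
contact_force: [0.2, 0.9, 0.1]
width: 0.299
finger_force: 0.0
```

```bash
python3 - <<'E'
from h import *
im=snap('wrist','w11')
s=bot.state();R=np.array(s['tcp_rot']);p=np.array(s['ee_pos']);print(p,R.round(3).tolist(),s['width'],s['contact_force'],s['t'])
print(R.T@(binpt(.002,0,.098)-p)*1000, px([binpt(.002,.055,.104),binpt(.002,-.055,.104)],'wrist'))
E
```

```text
[ 0.4947947  -0.24318902  0.17009199] [[0.548, 0.837, -0.002], [0.837, -0.548, 0.001], [-0.0, -0.002, -1.0]] 0.30541157904605587 [ 0.25582281 -0.43771198  0.27935266] 26.075
[-2.17406269e-02  1.48713177e+00  6.71665815e+01] [[316.39005396 138.23141565]
 [315.62099713 299.70618611]]
```

View pics/w11.png

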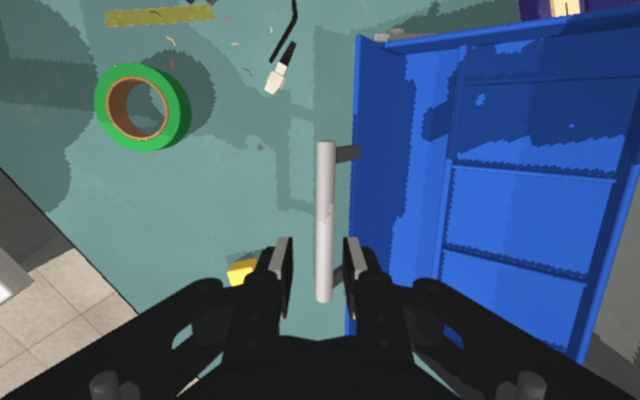

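The bar's at col 324, about 4 mm to the +y side, and I'll straddle it and swing the bin back.

send_rows(
  commands=[
    {"x": 0, "y": 4, "z": 25, "yaw": 0, "grip": 0.7},
    {"x": 0, "y": 4, "z": 50, "yaw": 0, "grip": 0.7},
    {"x": 0, "y": 4, "z": 57, "yaw": 0, "grip": 0.7},
    {"x": 0, "y": 4, "z": 57, "yaw": 0, "grip": 0.8},
    {"x": 0, "y": 4, "z": 57, "yaw": 0, "grip": 0.8},
    {"x": 0, "y": 16, "z": 52, "yaw": 0, "grip": 0.8},
    {"x": 0, "y": 25, "z": 48, "yaw": 0, "grip": 0.8},
    {"x": 0, "y": 35, "z": 45, "yaw": 0, "grip": 0.8},
    {"x": 0, "y": 44, "z": 43, "yaw": 0, "grip": 0.8},
    {"x": 0, "y": 54, "z": 41, "yaw": 0, "grip": 0.8},
    {"x": 0, "y": 62, "z": 40, "yaw": 0, "grip": 0.8},
    {"x": 0, "y": 66, "z": 40, "yaw": 0, "grip": 0.8},
    {"x": 0, "y": 68, "z": 40, "yaw": 0, "grip": 0.8},
    {"x": 0, "y": 68, "z": 40, "yaw": 0, "grip": 0.8},
  ],
)

```text
t: 27.82
ee_pos: [0.5489, -0.2787, 0.1326]
tcp_rot: [[0.549, 0.836, -0.011], [0.836, -0.549, 0.007], [-0.0, -0.013, -1.0]]
contact_force: [-16.3, 10.5, 13.4]
width: 0.202
finger_force: 9.8
```

The bin stopped under 19 N, so it's home. I'll release and go to the gate grip.

send_rows(
  commands=[
    {"x": 0, "y": -4, "z": 0, "yaw": 0, "grip": 0.7},
    {"x": 0, "y": -5, "z": 0, "yaw": 0, "grip": 0.65},
    {"x": 0, "y": -5, "z": -40, "yaw": 0, "grip": 0.6},
    {"x": 0, "y": -5, "z": -90, "yaw": 0, "grip": 0.6},
    {"x": 45, "y": -30, "z": -110, "yaw": 8, "grip": 0.6},
    {"x": 90, "y": -57, "z": -110, "yaw": 16, "grip": 0.6},
    {"x": 135, "y": -85, "z": -110, "yaw": 24, "grip": 0.6},
    {"x": 180, "y": -112, "z": -110, "yaw": 32, "grip": 0.6},
    {"x": 225, "y": -140, "z": -110, "yaw": 40, "grip": 0.6},
    {"x": 270, "y": -167, "z": -110, "yaw": 45, "grip": 0.6},
    {"x": 315, "y": -195, "z": -110, "yaw": 45, "grip": 0.6},
    {"x": 344, "y": -212, "z": -110, "yaw": 45, "grip": 0.6},
    {"x": 344, "y": -212, "z": -110, "yaw": 45, "grip": 0.6},
  ],
)

```text
t: 29.45
ee_pos: [0.564, 0.125, 0.2417]
tcp_rot: [[0.978, 0.206, 0.001], [0.206, -0.978, 0.0], [0.001, -0.0, -1.0]]
contact_force: [-0.0, -0.3, 0.4]
width: 0.402
finger_force: 0.0
```

```bash
python3 - <<'E'
from h import *
im=snap('wrist','w12')
s=bot.state();R=np.array(s['tcp_rot']);p=np.array(s['ee_pos']);print(p,R.round(3).tolist(),s['width'],s['contact_force'],s['t'])
im=im.astype(int);m=((im[...,2]>120)&(im[...,1]<70)&(im[...,0]<70)).astype(np.uint8);n,l,st,ce=cv2.connectedComponentsWithStats(m)
for k in range(1,n):
    if st[k,4]>150:print(st[k],ce[k])
print('tool to grip',R.T@(np.array([.5633,.1238,.130])-p)*1000,px([[.5633,.1238,.135]],'wrist'))
snap('side','d1'); a=cv2.imread('pics/d1.png')[150:300,230:400];s0=cv2.imread('pics/s0.png')
b=snap('scene','s1')[150:275,215:440]
o=np.zeros((600,640,3),np.uint8);o[:]=cv2.resize(np.zeros((1,1,3),np.uint8),(640,600))
o[:245]=cv2.resize(a,(278,245)).repeat(1,0)[:,:1]*0
o[:245,:278]=cv2.resize(a,(278,245));o[245:600]=cv2.resize(b,(640,355),interpolation=3);cv2.imwrite('pics/c1.png',o)
E
```

```text
[0.56407148 0.12367729 0.24161944] [[0.979, 0.205, 0.001], [0.205, -0.979, -0.0], [0.001, 0.0, -1.0]] 0.40344033690606274 [ 1.05134568 -0.31478433 -0.1284831 ] 29.5
[ 311  160   15   89 1218] [318.50656814 203.67241379]
tool to grip [ -0.80381849  -0.33196438 111.61878102] [[317.2690723  205.81143644]]
```

View pics/c1.png

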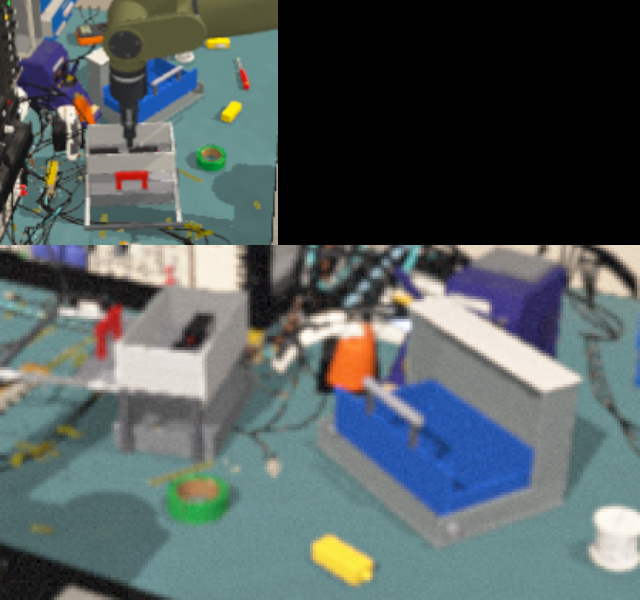

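The bin is home and empty (lower view), the modules are in the well, and the grip is centred under the tool. I'll pinch it and draw the gate.

send_rows(
  commands=[
    {"x": -1, "y": 0, "z": 50, "yaw": 0, "grip": 0.6},
    {"x": -1, "y": 0, "z": 95, "yaw": 0, "grip": 0.6},
    {"x": -1, "y": 0, "z": 112, "yaw": 0, "grip": 0.6},
    {"x": -1, "y": 0, "z": 112, "yaw": 0, "grip": 0.6},
    {"x": -1, "y": 0, "z": 112, "yaw": 0, "grip": 0.95},
    {"x": -1, "y": 0, "z": 112, "yaw": 0, "grip": 0.95},
    {"x": -1, "y": 0, "z": 112, "yaw": 0, "grip": 0.95},
    {"x": -1, "y": 0, "z": 112, "yaw": 0, "grip": 0.95},
    {"x": -1, "y": -15, "z": 112, "yaw": 0, "grip": 0.95},
    {"x": -1, "y": -30, "z": 112, "yaw": 0, "grip": 0.95},
    {"x": -1, "y": -45, "z": 112, "yaw": 0, "grip": 0.95},
    {"x": -1, "y": -60, "z": 112, "yaw": 0, "grip": 0.95},
    {"x": -1, "y": -75, "z": 112, "yaw": 0, "grip": 0.95},
    {"x": -1, "y": -90, "z": 112, "yaw": 0, "grip": 0.95},
    {"x": -1, "y": -100, "z": 112, "yaw": 0, "grip": 0.95},
    {"x": -1, "y": -106, "z": 112, "yaw": 0, "grip": 0.95},
    {"x": -1, "y": -109, "z": 112, "yaw": 0, "grip": 0.95},
    {"x": -1, "y": -109, "z": 112, "yaw": 0, "grip": 0.95},
  ],
)

```text
t: 31.85
ee_pos: [0.5412, 0.2277, 0.1319]
tcp_rot: [[0.979, 0.204, 0.001], [0.204, -0.979, -0.006], [-0.0, 0.006, -1.0]]
contact_force: [-4.6, -10.7, 10.2]
width: 0.128
finger_force: 61.1
```

send_rows(
  commands=[
    {"x": 0, "y": -2, "z": 0, "yaw": 0, "grip": 0.95},
    {"x": 0, "y": -2, "z": 0, "yaw": 0, "grip": 0.95},
    {"x": 0, "y": -2, "z": 0, "yaw": 0, "grip": 0.95},
  ],
)

```text
t: 32.22
ee_pos: [0.5412, 0.2278, 0.1319]
tcp_rot: [[0.979, 0.204, 0.001], [0.204, -0.979, -0.009], [-0.001, 0.009, -1.0]]
contact_force: [-4.7, -17.6, 12.4]
width: 0.128
finger_force: 61.3
```

```bash
python3 - <<'E'
from h import *
a=snap('wrist','w13')[60:340,330:640];b=snap('scene','s2')[150:230,225:325]
s=bot.state();print(s['ee_pos'],s['contact_force'],s['width'])
o=np.hstack([cv2.resize(a,(400,361)),cv2.resize(b,(400,361),interpolation=3)]);cv2.imwrite('pics/c2.png',o)
E
```

```text
[0.54117682 0.22776971 0.13188309] [ -4.09470268 -16.70020139  11.90852507] 0.1299161355329164
```

View pics/c2.png

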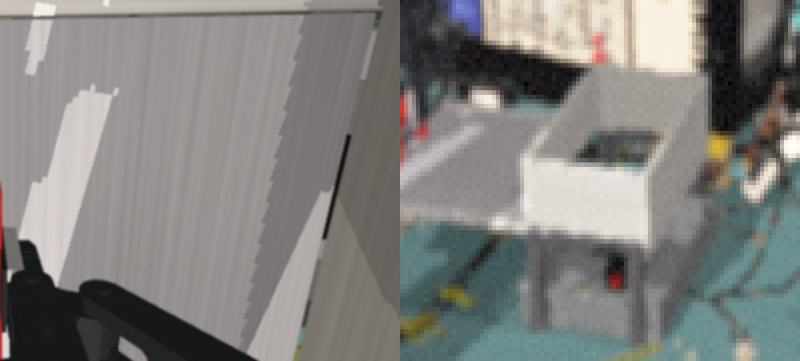

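The gate is at its end stop and the well is empty. One module's red plug is visible low under the hopper, at about (279,211) in the scene picture. Before closing I'll check the tray numerically from above.

send_rows(
  commands=[
    {"x": 0, "y": 3, "z": 0, "yaw": 0, "grip": 0.75},
    {"x": 0, "y": 3, "z": 0, "yaw": 0, "grip": 0.6},
    {"x": 0, "y": 3, "z": 0, "yaw": 0, "grip": 0.6},
    {"x": 0, "y": 3, "z": -50, "yaw": 0, "grip": 0.6},
    {"x": 0, "y": 3, "z": -105, "yaw": 0, "grip": 0.6},
    {"x": -10, "y": 50, "z": -130, "yaw": 0, "grip": 0.6},
    {"x": -20, "y": 105, "z": -130, "yaw": 0, "grip": 0.6},
    {"x": -30, "y": 160, "z": -130, "yaw": 0, "grip": 0.6},
    {"x": -40, "y": 211, "z": -130, "yaw": 0, "grip": 0.6},
    {"x": -40, "y": 211, "z": -130, "yaw": 0, "grip": 0.6},
    {"x": -40, "y": 211, "z": -130, "yaw": 0, "grip": 0.6},
  ],
)

```text
t: 33.7
ee_pos: [0.5439, 0.0172, 0.2592]
tcp_rot: [[0.979, 0.203, -0.0], [0.203, -0.979, 0.001], [-0.0, -0.001, -1.0]]
contact_force: [-0.3, -0.4, -0.9]
width: 0.399
finger_force: 0.0
```

```bash
python3 - <<'E'
from h import *
im=snap('wrist','w14').astype(int)
s=bot.state();R=np.array(s['tcp_rot']);p=np.array(s['ee_pos']);print(p,s['contact_force'])
c=np.array([.5835,.0238,0]);hx=np.array([.9763,.2164,0]);hy=np.array([-.2164,.9763,0])
# orthographic resample of tray at z=.024 plane, ASCII
for z in (.024,):
  for a in np.arange(.092,-.093,-.007):
    row=''
    for b in np.arange(-.060,.061,.0035):
        u,v=px([c+a*hx+b*hy+[0,0,z]],'wrist')[0];u,v=int(round(u)),int(round(v))
        if not(0<=u<640 and 0<=v<400): row+=' ';continue
        q=im[v,u]; row+='R' if q[2]>110 and q[1]<70 else '#' if q.max()<62 else '+' if q.max()<95 else '.'
    print('%+.3f'%a,row)
E
```

```text
[0.54394974 0.01770051 0.25918504] [-0.21130475 -0.39126158  0.06637246]
+0.092 +#####+############################
+0.085 .++++.......+++++++++++####++++++++
+0.078 .++++.......++++++++#######+++....+
+0.071 +++++.......+++++++++######+++....+
+0.064 +++++.......+++++++++#######++....+
+0.057 .++++.......+++++++++#######++....+
+0.050 .++++.......+++++++++#######++....+
+0.043 +++++.......++++++++++######+++...+
+0.036 +++++.......++++++++++######+++...+
+0.029 +++++.......########++#######++...+
+0.022 .#+++.......########++#######+++..+
+0.015 .#+++.......########+++..RR+......+
+0.008 +#+++.......########+++...........+
+0.001 +++++.......########+++...........+
-0.006 +++++.......########+++...........+
-0.013 .++++.......########+++...........+
-0.020 +...........########..............+
-0.027 +...........+#######..............+
-0.034 ++..........+######+..............+
-0.041 +++............RR.................+
-0.048 .++...............................+
-0.055 ++++..............................+
-0.062 +++++.......+++++++++++...........+
-0.069 +++++.......+++++++++++...........+
-0.076 +++++.......+++++++++++...........+
-0.083 .++++.......++++++++++............+
-0.090 +++++++++++++++++++++++++++++++++++
```

Both modules lie flat in the tray. I'll push the gate home.

send_rows(
  commands=[
    {"x": 10, "y": -50, "z": 0, "yaw": 0, "grip": 0.6},
    {"x": 20, "y": -105, "z": 0, "yaw": 0, "grip": 0.6},
    {"x": 30, "y": -160, "z": 0, "yaw": 0, "grip": 0.6},
    {"x": 40, "y": -206, "z": 0, "yaw": 0, "grip": 0.6},
    {"x": 40, "y": -206, "z": 50, "yaw": 0, "grip": 0.6},
    {"x": 40, "y": -206, "z": 100, "yaw": 0, "grip": 0.6},
    {"x": 40, "y": -206, "z": 129, "yaw": 0, "grip": 0.6},
    {"x": 40, "y": -206, "z": 129, "yaw": 0, "grip": 0.6},
    {"x": 40, "y": -206, "z": 129, "yaw": 0, "grip": 0.95},
    {"x": 40, "y": -206, "z": 129, "yaw": 0, "grip": 0.95},
    {"x": 40, "y": -206, "z": 129, "yaw": 0, "grip": 0.95},
    {"x": 40, "y": -206, "z": 129, "yaw": 0, "grip": 0.95},
  ],
)

```text
t: 35.25
ee_pos: [0.5425, 0.2272, 0.1325]
tcp_rot: [[0.979, 0.203, 0.003], [0.203, -0.979, 0.001], [0.003, -0.001, -1.0]]
contact_force: [-1.0, 2.8, 6.2]
width: 0.126
finger_force: 62.5
```

send_rows(
  commands=[
    {"x": 0, "y": 15, "z": 0, "yaw": 0, "grip": 0.95},
    {"x": 0, "y": 30, "z": 0, "yaw": 0, "grip": 0.95},
    {"x": 0, "y": 45, "z": 0, "yaw": 0, "grip": 0.95},
    {"x": 0, "y": 60, "z": 0, "yaw": 0, "grip": 0.95},
    {"x": 0, "y": 75, "z": 0, "yaw": 0, "grip": 0.95},
    {"x": 0, "y": 90, "z": 0, "yaw": 0, "grip": 0.95},
    {"x": 0, "y": 100, "z": 0, "yaw": 0, "grip": 0.95},
    {"x": 0, "y": 106, "z": 0, "yaw": 0, "grip": 0.95},
    {"x": 0, "y": 109, "z": 0, "yaw": 0, "grip": 0.95},
    {"x": 0, "y": 110, "z": 0, "yaw": 0, "grip": 0.95},
    {"x": 0, "y": 110, "z": 0, "yaw": 0, "grip": 0.95},
  ],
)

```text
t: 36.62
ee_pos: [0.5653, 0.124, 0.1326]
tcp_rot: [[0.979, 0.202, 0.006], [0.202, -0.979, 0.011], [0.008, -0.01, -1.0]]
contact_force: [2.5, 21.8, 4.2]
width: 0.122
finger_force: 62.5
```

send_rows(
  commands=[
    {"x": 0, "y": -4, "z": 0, "yaw": 0, "grip": 0.75},
    {"x": 0, "y": -4, "z": 0, "yaw": 0, "grip": 0.6},
    {"x": 0, "y": -4, "z": 0, "yaw": 0, "grip": 0.6},
    {"x": 0, "y": -4, "z": -50, "yaw": 0, "grip": 0.6},
    {"x": 0, "y": -4, "z": -105, "yaw": 0, "grip": 0.6},
    {"x": 0, "y": -4, "z": -120, "yaw": 0, "grip": 0.6},
    {"x": 0, "y": -4, "z": -120, "yaw": 0, "grip": 0.6},
    {"x": 0, "y": -4, "z": -120, "yaw": 0, "grip": 0.6},
  ],
)

```text
t: 37.62
ee_pos: [0.5618, 0.1223, 0.2478]
tcp_rot: [[0.979, 0.202, -0.004], [0.202, -0.979, -0.001], [-0.004, -0.0, -1.0]]
contact_force: [-0.7, -0.1, -1.0]
width: 0.398
finger_force: 0.0
```

```bash
python3 - <<'E'
from h import *
im=snap('wrist','w15').astype(int)
s=bot.state();R=np.array(s['tcp_rot']);p=np.array(s['ee_pos']);print(p,s['contact_force'],s['t'])
m=((im[...,2]>120)&(im[...,1]<70)&(im[...,0]<70)).astype(np.uint8);n,l,st,ce=cv2.connectedComponentsWithStats(m)
c=np.array([.5835,.0238,.135]);hy=np.array([-.2164,.9763,0])
for k in range(1,n):
    if st[k,4]>200: g=ray([ce[k]],'wrist',.135)[0];print(st[k],g,(g-c)@hy)
E
```

```text
[0.56165598 0.12242298 0.24749781] [ 0.58283107  0.09689096 -0.0950634 ] 37.675
[ 308  155   16   88 1168] [0.56483114 0.12468573 0.135     ] 0.10253467811702341
```

The grip is 102.5 mm from the hopper's centre (103 mm is home), so the gate is shut, and nothing touches the robot. I'll hand the job in.

```bash
python3 -c "
from station import bot
print(bot.job_done())"
```

```text
the job is handed in; nothing more can be done
None
```

The job is handed in with no verdict returned: by my checks both modules present lie flat in the catch tray, the bin is home and empty, the gate is pushed home and I saw no bystander disturbed, but I viewed 17 pictures against the limit of 14.

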